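# Unlock the tube sampler's carousel and hold its index plunger out

## Task

Free the carousel of the tube sampler so that a colleague can turn it by hand: on its console press the round stop key fully down and let it up, then press the bar-shaped brake release key fully down and let it up, leaving the two triangular jog keys alone. Then grip the ribbed knob of the index plunger that stands on the bracket at the front of the carousel, pull it straight up until it is fully back against its stop, and finish while still holding it there, pin clear of the carousel's hole. Do not turn the carousel yourself and do not knock over or push away the things standing round the sampler.

Things in the scene. Friction and masses are not known exactly. Their poses are not given: they have to be found in the camera images.
- sampler: the tube sampler, a white bench instrument 372 mm deep (x), 250 mm wide (y), fixed to the bench. Origin on the bench top under it, 53 mm behind the plunger; x points away from the robot from console to carousel, y to the left, z up. In front is a console, its face sloping 8 degrees down towards the robot (58 mm high in front, 73 mm behind), with four black keys in a row and a display behind
- bracket_top (a point): top of the aluminium bracket (34 mm wide, 112 mm above the bench) between console and carousel, on the plunger's axis; the plunger stands on it. It is 114 mm behind the row of keys
- carousel_hub (a point): top of the black hub knob at the middle of the round carousel, 122 mm above the bench, 98 mm behind the plunger. Nine capped tubes stand round it, tops at 129 mm, the nearest 38 mm behind and 16 mm beside the plunger axis. A probe column and arm stand at the rear left, 185 mm high, some 200 mm from the plunger
- stop_key_top (a point): centre of the top face of the stop key: the round key, 26 mm in diameter, the leftmost of the row. All keys stand 9 mm proud of the console and are 44 mm apart, centre to centre
- stop_key (a joint): stop key: 0 up, 0.005 m fully down. All four keys have springs (1.5 N to start, 4.5 N fully down), come up by themselves, and move square to the sloping console face (8 degrees off the vertical)
- jog_left_top (a point): centre of the top of the left jog key, second from the left: triangle about 20 mm across, pointing left
- jog_left_key (a joint): left jog key: 0 up, 0.005 m fully down; not to be pressed
- jog_right_top (a point): centre of the top of the right jog key, third from the left: triangle about 20 mm across, pointing right
- jog_right_key (a joint): right jog key: 0 up, 0.005 m fully down; not to be pressed
- release_key_top (a point): centre of the top face of the brake release key: the bar-shaped key, 32 mm long across the console (y), 14 mm wide, the rightmost of the row
- release_key (a joint): brake release key: 0 up, 0.005 m fully down
- plunger_knob: pull knob of the index plunger: a black upright ribbed cylinder, 25 mm in diameter, 26 mm high; origin at the centre of its underside, z up. Seated, its underside is 125 mm above the bench and 13 mm above the bracket's top (nothing but the 21 mm wide steel plunger body and shaft is between them), its top at 151 mm. It is free on its left and right
- knob_centre (a point): middle of the pull knob, 13 mm above its underside; moves with it
- index_plunger (a joint): lift of the index plunger: 0 seated (its 9 mm pin 7 mm deep in a bushed hole of the carousel, which it locks), 0.007 m pin tip level with the hole's mouth, 0.014 m fully back against its hard stop. It moves straight up; a spring pulls it down with 5 N seated and 10 N fully back (a soft arm gives way under this and must pull on until the stop is felt), and it snaps back when let go
- carousel (a joint): turn of the carousel about its upright axis, rad; 0 as locked, with 0.015 of play either way while the pin is seated; turns freely once the pin is out
- reagent_a: brown reagent bottle 48 mm in diameter, 90 mm high, at the sampler's right side; origin under its centre
- reagent_b: second brown reagent bottle of the same size, at the right side; origin under its centre
- beaker: clear beaker 53 mm in diameter, 67 mm high, to the left of the console; origin under its centre
- petri_1: petri dish 62 mm in diameter, 15 mm high, at the right side; origin under its centre
- forceps: steel forceps, 14 x 128 x 6 mm, lying in front of the console; origin under the middle
- rack: tube rack 77 x 195 x 66 mm with three capped tubes (85 mm high), along the sampler's left side; origin under its centre, long side along its y

How it is judged (in metres and radians):
On the way, in this order (a step that is already met when the one before it is completed fails the run):
1. the stop key is fully down, no other key is pressed and the plunger is still seated (value of joint stop_key above 0.0038 m and value of joint each of jog_left_key, jog_right_key, release_key below 0.0015 m and value of joint index_plunger below 0.003 m), for 0.1 s.
2. the stop key is up again and the brake release key is fully down, no other key is pressed and the plunger is still seated (value of joint release_key above 0.0038 m and value of joint each of stop_key, jog_left_key, jog_right_key below 0.0015 m and value of joint index_plunger below 0.003 m), for 0.1 s.
3. all keys are up and the plunger is fully back, in the fingers (value of joint each of stop_key, jog_left_key, jog_right_key, release_key below 0.0015 m and value of joint index_plunger above 0.0125 m and contact force between the fingers and plunger_knob above 3 N), for 0.3 s.
At the end, for the whole second after the job is handed in: the index plunger is held at least 12.5 mm up of its 14 mm stroke by the fingers, which press on its knob with more than 3 N, and is at rest; all four keys are up (within 1.5 mm); the carousel stands within 0.06 rad of where it was (all of step 3 and velocity of joint index_plunger between -0.01 and 0.01 m/s and value of joint carousel between -0.06 and 0.06 rad); the arm keeps its last pose, push and grip.
It fails at once if a jog key is pressed (2.5 mm or more) (value of joint any of jog_left_key, jog_right_key above 0.0025 m).
It fails at once if the carousel is turned by more than 0.15 rad (value of joint carousel above 0.15 rad or value of joint carousel below -0.15 rad).
It fails at once if a thing standing round the sampler (bottle, beaker, petri dish, forceps or rack) is pushed more than 30 mm (distance of any of reagent_a, reagent_b, beaker, petri_1, forceps, rack from where it was at the start of the episode above 0.03 m).
It fails at once if a bottle, the beaker or the rack is tipped over (more than 0.5 rad) (angle between any of reagent_a, reagent_b, beaker, rack's own z axis and vertical above 0.5 rad).
It also fails if it takes over 45 s, if anything falls off the work surface, if the arm or the gripper's body presses on something with over 40 N, if the wrist force passes 120 N, or if a joint passes its speed limit or range.

## Robot

A 6-joint arm with a two-finger parallel gripper is mounted at the origin on a cart in front of the work surface, level with it; the furniture and walls round the work are solid. World frame = base frame: x ahead of the robot, y to its left, z up, the work surface at z = 0. Lengths are in mm, angles in rad, forces in N, time in s.
With the tool pointing down it reaches from about 400 to 925 mm from the base axis. Payload 12.5 kg.
Tool frame: the origin (TCP) lies on the front face of the gripper's body, between the roots of the fingers; the fingertips stand 78 mm ahead of it and the grasp point (between the pads) lies 59 mm ahead of it (env.nose_length is the distance from the TCP to the fingertips, in mm); z points along the fingers, y is the line along which they close (so a half turn about z gives the same grasp; the last joint's range is limited). The gripper opens to 95 mm and grips with 3 to 60 N. Pads are 20 mm wide; open, the fingers measure 119 mm over their backs; the gripper's body (75 mm by 180 mm) begins 59 mm behind the grasp point.
Start: joints at [-1.225, 0.491, 1.559, -0, 1.092, -0.106], TCP at [272.888, -562.29, 292.261] pointing down, gripper open.
Joint ranges: [-3.1, 3.1], [-0.84, 2.19], [0.05, 2.79], [-1.13, 4.28], [0.06, 2.93], [-2.69, 2.69]. Speed limits (rad/s): [2.22, 2.22, 2.79, 3.14, 3.14, 3.14].

## Interface

Orientations are given as [roll, pitch, yaw] about the fixed x, y, z axes, in that order (R = Rz(yaw) Ry(pitch) Rx(roll)).
In Python, from cell import env gives the robot as it stands.
- The arm moves only by the tool jog_arm, never from a script. Its argument "motion" is a list of rows, each a list of 7 numbers: the turn, a rotation vector about the tool's x, y, z in degrees, then the shift along the tool's x, y, z in mm, then the finger opening in mm, from 0 to 95.1. In form: [[wx, wy, wz, x, y, z, hand], ...]. A call has 1 to 10 rows; each row shifts and turns the commanded pose from where the row before left it, along the tool's axes as they then stand; what a row does not reach is not made up. A row lasts 1/8 s, in which the tool goes at most 62.5 mm and 10.7 degrees, less where a joint would pass 70% of its speed; a pose out of reach is approached as far as the arm can. A call is refused whole if a number of a shift passes 62.5 or a number of a turn 10.7, either way. A call with a gripper value outside its range is refused whole. The fingers move at their own pace and stop on an object; the grip force is fixed at half the most. Time passes only in rows, so rows that do not move let the fingers close. It gives the time, the measured TCP pose, the force, the opening and the grip force at its end, in the units of the state.
- env.state(): the state, without advancing time (a new reading comes with each control period).
- env.read_camera(name): name is "side" or "top"; returns a dict with "color" (480x640x3 uint8, red, green, blue), "z_map" (480x640 float32, mm along the optical axis (not along the pixel's ray), 0 where there is no reading), "camera_matrix" (3x3 intrinsics, pixels), "world_to_cam" (4x4, takes a point from world to camera coordinates). Camera axes: x right, y up, looking along -z (the intrinsics and any distortion apply to the point x, -y, -z); pixel columns grow to the right and rows downward; lengths in mm; the calibration is good to about 2 mm. A picture is of the moment at which its call begins.
- env.job_done(): hands the job in; it is judged then, once.
Trained networks look in the newest picture that a camera, given by its name, has taken for a name from the list of things; names that differ only in an ending like _2 or _b are one class to them, and where a whole thing is asked for, a point or a joint stands for the part that bears it (a point fixed in the world has none). Each returns a list of dicts, best first, with "score" (0 to 1); they miss things now and then, are a little off and sometimes report something else, mostly with a low value. They report only what shows in the picture. A call takes as long as a camera call.
- env.recognise(camera, thing): "location" ([column, row] in pixels, amid what is visible of it).
The state is a dict: "t": time; "joints": joint angles; "qvel": joint speeds; "tau": joint torques, N m; "eef_pos": TCP position; "tcp_rot": TCP orientation; "ft_force": force on the tool from outside, world axes, zero at the start; "moment": the same for the moment, N m; "opening": opening from 0.0 (shut) to 1.0 (fully open); "grip_force": force on a finger pad.
Only numpy, scipy, OpenCV 4.12 (cv2) and the standard library are available. Lean on these libraries where they do the work, as an engineer would, in place of code of your own. Each camera call takes 0.05 s, during which the arm holds its last target. There are 200 camera calls.

## Working session

There is one attempt and no reset: what is moved stays moved. The work goes in short steps, Python scripts to look and compute and a tool call to move; the robot and the scene stay as the last step left them, time stands still between calls to the robot, and variables do not carry over. Pictures are saved under pics/ and viewed, at most 10 in all, crops included, and the job is handed in when it is done.

Besides the shell and the picture viewer there is one more tool, called after ">>>" by a JSON object that holds its "name" and its "arguments", one argument or row to a line. jog_arm: Moves the arm, as the interface text tells. Its arguments: {"type":"object","properties":{"motion":{"type":"array"}},"required":["motion"]}

```bash
mkdir -p pics; cat > h.py <<'E'
from cell import env
import numpy as np, cv2
def shot(cam,name=None):
    d=env.read_camera(cam)
    if name: cv2.imwrite('pics/'+name,d['color'][:,:,::-1])
    return d
def world(d,u,v,z=None,Z=None):
    K=d['camera_matrix'];T=np.linalg.inv(d['world_to_cam'])
    r=np.array([(u-K[0,2])/K[0,0],-(v-K[1,2])/K[1,1],-1.])
    if Z is None: return (T@np.r_[r*z,1])[:3]
    w=T[:3,:3]@r; o=T[:3,3]
    return o+w*(Z-o[2])/w[2]
def depth(d,u,v):
    p=d['z_map'][int(v)-1:int(v)+2,int(u)-1:int(u)+2]; p=p[p>0]
    return np.median(p) if p.size else 0
E
python3 - <<'E'
from h import *
np.set_printoptions(precision=1,suppress=True)
H=dict(stop_key_top=75,jog_left_top=75,jog_right_top=75,release_key_top=75,knob_centre=138,plunger_knob=138,carousel_hub=122,bracket_top=112,beaker=50,reagent_a=80,rack=66,forceps=6,petri_1=15)
for c in('top','side'):
    d=shot(c,c+'0.png')
    print(c,np.linalg.inv(d['world_to_cam'])[:3,3])
    for n,h in H.items():
        for r in env.recognise(c,n)[:2]:
            u,v=r['location'];z=depth(d,u,v)
            print(n,round(r['score'],2),np.round([u,v]),world(d,u,v,z=z) if z else None,world(d,u,v,Z=h))
print(env.state())
E
```

```text
top [430.8  51.  985. ]
stop_key_top 0.52 [297. 263.] [547.2  97.9  71.4] [546.8  97.7  75. ]
jog_left_top 0.72 [343. 270.] [531.9  14.1  73.2] [531.7  14.1  75. ]
jog_left_top 0.24 [359. 156.] [732.3 -20.5 120.3] [748.1 -24.2  75. ]
knob_centre 0.73 [347. 201.] [640.7   5.7 149.8] [643.7   5.  138. ]
plunger_knob 0.7 [351. 199.] [645.3  -1.6 149.1] [648.1  -2.3 138. ]
plunger_knob 0.21 [426. 292.] [ 485.2 -132.1   86.8] [ 482.1 -121.6  138. ]
carousel_hub 0.95 [360. 158.] [728.2 -22.7 119.4] [727.3 -22.5 122. ]
bracket_top 0.77 [348. 202.] [640.2   4.7 149.7] [649.6   2.6 112. ]
bracket_top 0.68 [299. 260.] [551.9  93.8  72.8] [546.7  92.  112. ]
beaker 0.95 [239. 244.] [595.9 216.4   1.8] [587.8 208.3  50. ]
beaker 0.48 [350. 198.] [647.    0.8 149.6] [672.8  -5.2  50. ]
reagent_a 0.82 [425. 291.] [ 487.8 -131.1   88.1] [ 488.3 -132.7   80. ]
reagent_a 0.79 [445. 216.] [ 627.3 -180.8   69.3] [ 625.  -178.1   80. ]
rack 0.75 [256. 166.] [740.4 174.6  50.7] [735.3 172.5  66. ]
forceps 0.7 [347. 201.] [641.3   5.2 150.3] [677.7  -2.8   6. ]
forceps 0.68 [317. 314.] [454.4  64.1   2.4]
[... 685 characters left out ...]
.7 [288. 338.] [589.8 242.5  55.6] [590.9 236.6  50. ]
reagent_a 0.84 [303. 215.] [ 628.2 -170.3   57.3] [ 621.9 -127.2   80. ]
reagent_a 0.83 [357. 224.] [ 496.9 -127.7   68.2] [ 496.8 -105.7   80. ]
rack 0.81 [206. 314.] [763.2 146.1   3.7] [732.1 216.5  66. ]
rack 0.47 [234. 240.] [738.9  20.7  90.6] [752.2 -19.2  66. ]
{'t': 1.4, 'joints': array([-1.2,  0.5,  1.6,  0. ,  1.1, -0.1]), 'qvel': array([-0.,  0., -0.,  0.,  0.,  0.]), 'tau': array([  0. , -61.2, -25.8,   0.1,   0. ,  -0. ]), 'eef_pos': array([ 272.9, -562.3,  292.3]), 'tcp_rot': array([ 3.1, -0. ,  0.5]), 'ft_force': array([ 0.8,  0.4, -0.1]), 'moment': array([ 0.,  0., -0.]), 'grip_force': 0.0, 'opening': 0.9996140248186066}
```

View top.

```bash
python3 -c "
import cv2
a=cv2.imread('pics/top0.png')[120:330,220:470];cv2.imwrite('pics/top0c.png',cv2.resize(a,None,fx=2.8,fy=2.8,interpolation=cv2.INTER_CUBIC))"; python3 -c "
from h import *
print(env.state()['tcp_rot'])"
```

```text
[ 3.14148121e+00 -2.59418945e-05  4.51782384e-01]
```

View pics/top0c.png

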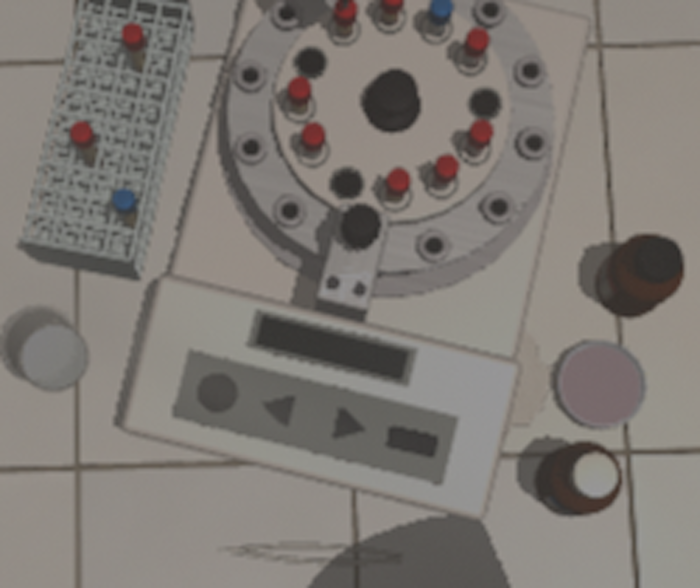

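The picture shows the sampler turned about -14° in yaw. In full-image pixels the keys are stop (297.5,260), jog (319,266) and (344,271), and release (367,277.5). The knob top is at (348.6,200.7) and the hub at (359.6,155.7).

```bash
python3 - <<'E'
from h import *
from scipy.optimize import least_squares
np.set_printoptions(precision=1,suppress=True)
d=shot('top')
px=[(297.5,260),(319.3,266),(344.3,271),(367.1,277.5),(348.6,200.7),(359.6,155.7)]
Z=[73,73,73,73,151,122]
W=np.array([world(d,u,v,Z=z) for (u,v),z in zip(px,Z)])
print(np.c_[W,[world(d,u,v,z=depth(d,u,v))for u,v in px]])
L=np.array([(-114,66),(-114,22),(-114,-22),(-114,-66),(0,0),(98,0)])
def m(p):
    c,s=np.cos(p[2]),np.sin(p[2]); return L@np.array([[c,s],[-s,c]])+p[:2]
r=least_squares(lambda p:(m(p)-W[:,:2]).ravel(),[645,3,-.24])
print(r.x[:2],r.x[2],r.fun.reshape(-1,2));print(m(r.x))
E
```

```text
[[551.8  96.6  73.  551.8  96.6  72.9]
 [539.6  56.9  73.  539.8  56.9  71.6]
 [529.1  11.4  73.  529.3  11.3  71.8]
 [516.1 -29.7  73.  516.1 -29.8  72.3]
 [641.4   3.1 151.  641.4   3.1 151.2]
 [731.5 -21.4 122.  732.3 -21.6 119.8]]
[642.4   3.4] -0.27309082089941317 [[-1.4  1.1]
 [-1.1 -1.5]
 [-2.5  1.5]
 [-1.3  0.3]
 [ 1.   0.3]
 [ 5.3 -1.6]]
[[550.4  97.7]
 [538.5  55.3]
 [526.7  12.9]
 [514.8 -29.4]
 [642.4   3.4]
 [736.7 -23.1]]
```

>>> {"name": "jog_arm", "arguments": {
  "motion": [
    [0, 0, 0, 38, -34, 0, 0],
    [0, 0, 0, 38, -34, 0, 0],
    [0, 0, 0, 38, -34, 0, 0],
    [0, 0, 0, 38, -34, 0, 0],
    [0, 0, 0, 38, -34, 0, 0],
    [0, 0, 0, 38, -34, 0, 0],
    [0, 0, 0, 38, -34, 0, 0],
    [0, 0, 0, 38, -34, 0, 0],
    [0, 0, 0, 38, -34, 0, 0],
    [0, 0, 0, 38, -34, 0, 0]
  ]
}}

```text
t: 2.7
eef_pos: [466.8, -88.9, 292.5]
tcp_rot: [3.141, -0.0, 0.452]
ft_force: [0.5, -0.4, -0.5]
opening: 0.024
grip_force: 0.0
```

>>> {"name": "jog_arm", "arguments": {
  "motion": [
    [0, 0, 0, 38, -34, 0, 0],
    [0, 0, 0, 38, -34, 0, 0],
    [0, 0, 10.4, 0, 0, 0, 0],
    [0, 0, 10.4, 0, 0, 0, 0],
    [0, 0, 10.4, 0, 0, 0, 0],
    [0, 0, 10.4, 0, 0, 0, 0],
    [0, 0, 0, 0, 0, 0, 0],
    [0, 0, 0, 0, 0, 0, 0]
  ]
}}

```text
t: 3.7
eef_pos: [505.0, 3.8, 292.3]
tcp_rot: [3.142, -0.0, -0.27]
ft_force: [-0.1, 0.5, 0.6]
opening: 0.003
grip_force: 0.0
```

```bash
cat >> h.py <<'E'
from scipy.spatial.transform import Rotation as Ro
def rel(t):
    s=env.state();R=Ro.from_euler('xyz',s['tcp_rot'])
    print('eef',s['eef_pos'].round(1),'rot',s['tcp_rot'].round(3),'q',s['joints'].round(2),'F',s['ft_force'].round(1),'t',s['t'],'op',s['opening'])
    print('tool shift',R.inv().apply(np.array(t)-s['eef_pos']).round(1), 'turn deg to yaw -.274',np.degrees((R.inv()*Ro.from_euler('xyz',[np.pi,0,-.274])).as_rotvec()).round(1))
E
python3 -c "
from h import *
rel([551,97,180])"
```

```text
eef [505.    3.8 292.3] rot [ 3.142 -0.    -0.27 ] q [-0.12  0.32  1.85 -0.    0.97  1.72] F [-0.1  0.5  0.6] t 3.7 op 0.0028949865537444665
tool shift [  19.4 -102.1  112.3] turn deg to yaw -.274 [ 0.  -0.   0.2]
```

>>> {"name": "jog_arm", "arguments": {
  "motion": [
    [0, 0, 0.2, 10, -51, 20, 0],
    [0, 0, 0, 9.4, -51, 20, 0],
    [0, 0, 0, 0, 0, 30, 0],
    [0, 0, 0, 0, 0, 30, 0],
    [0, 0, 0, 0, 0, 27, 0],
    [0, 0, 0, 0, 0, 0, 0],
    [0, 0, 0, 0, 0, 0, 0]
  ]
}}

```text
t: 4.58
eef_pos: [551.9, 96.7, 166.1]
tcp_rot: [-3.141, -0.001, -0.277]
ft_force: [-0.6, -0.0, -0.0]
opening: 0.003
grip_force: 0.0
```

```bash
python3 -c "
from h import *
rel([551,97,165])
a=shot('side')['color'][150:350,220:470,::-1];b=shot('top')['color'][180:330,240:440,::-1]
a=cv2.resize(a,(500,400));b=cv2.resize(b,(300,225))
o=np.zeros((400,800,3),np.uint8);o[:,:500]=a;o[:225,500:]=b
cv2.imwrite('pics/p1.png',o)"
```

```text
eef [551.9  96.7 166.1] rot [-3.141e+00 -1.000e-03 -2.770e-01] q [ 0.06  0.56  1.84 -0.    0.74  1.9 ] F [-0.6 -0.  -0. ] t 4.575 op 0.002773556775501059
tool shift [-0.9 -0.1  1.1] turn deg to yaw -.274 [-0.  -0.1 -0.1]
```

View pics/p1.png

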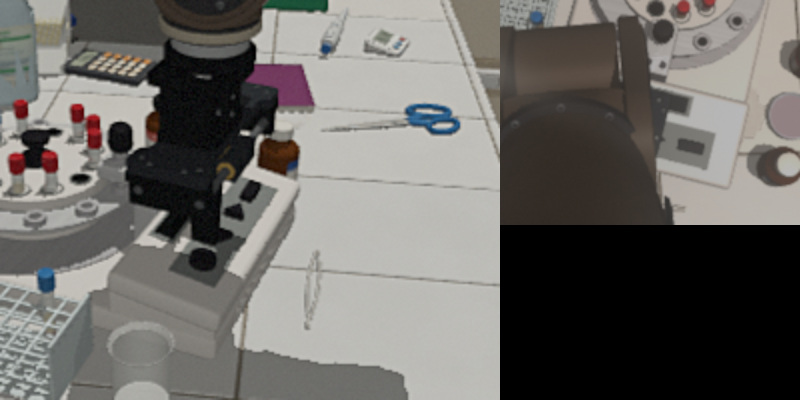

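The side view shows the fingertips at about (210,238) in the crop, just above the stop key at (203,260), which is (321.5,280) in the full image. I'll cross-check that pixel.

```bash
python3 -c "
from h import *
d=shot('side')
print(world(d,321.5,280,Z=72.5))
for p in ([551.9,96.7,88.],[551.5,97,72.5]):
  c=d['world_to_cam']@np.r_[p,1];q=d['camera_matrix']@(np.array([c[0],-c[1],-c[2]])/-c[2]);print(q, (q[0]-220)*2,(q[1]-150)*2)
"
```

```text
[553.01059702 105.24143433  72.5       ]
[322.80816809 270.3317887    1.        ] 205.61633617844734 240.6635774078244
[322.81277519 277.44125042   1.        ] 205.6255503828669 254.88250084963568
```

>>> {"name": "jog_arm", "arguments": {
  "motion": [
    [0, 0, 0, 0, -1, 10, 0],
    [0, 0, 0, 0, 0, 4, 0],
    [0, 0, 0, 0, 0, 3, 0],
    [0, 0, 0, 0, 0, 2, 0],
    [0, 0, 0, 0, 0, 0, 0]
  ]
}}

```text
t: 5.35
eef_pos: [552.2, 97.6, 146.8]
tcp_rot: [-3.141, -0.001, -0.278]
ft_force: [-0.2, -0.8, 7.2]
opening: 0.004
grip_force: 3.7
```

>>> {"name": "jog_arm", "arguments": {
  "motion": [
    [0, 0, 0, 0, 0, 2, 0],
    [0, 0, 0, 0, 0, 0, 0],
    [0, 0, 0, 0, 0, 0, 0]
  ]
}}

```text
t: 5.72
eef_pos: [552.3, 97.6, 146.2]
tcp_rot: [-3.141, -0.003, -0.278]
ft_force: [-4.0, -1.2, 23.8]
opening: 0.004
grip_force: 12.3
```

>>> {"name": "jog_arm", "arguments": {
  "motion": [
    [0, 0, 0, 0, 0, -12, 0],
    [0, 0, 0, 0, 0, -18, 0],
    [0, 0, 0, 0, 33, 0, 0],
    [0, 0, 0, 0, 33, 0, 0],
    [0, 0, 0, 0, 33, 0, 0],
    [0, 0, 0, 0, 33, 0, 0],
    [0, 0, 0, 0, 0, 0, 0],
    [0, 0, 0, 0, 0, 0, 0]
  ]
}}

```text
t: 6.72
eef_pos: [515.7, -28.9, 174.2]
tcp_rot: [-3.142, 0.0, -0.278]
ft_force: [0.2, 1.0, -0.3]
opening: 0.006
grip_force: 0.0
```

```bash
python3 -c "
from h import *
rel([515.5,-29.5,150])
a=shot('side')['color'][150:350,220:470,::-1]
cv2.imwrite('pics/p2.png',cv2.resize(a,None,fx=3,fy=3))"
```

```text
eef [515.7 -28.9 174.2] rot [-3.142  0.    -0.278] q [-0.18  0.5   1.94  0.    0.7   1.66] F [ 0.2  1.  -0.3] t 6.725 op 0.006244870972786146
tool shift [-0.   0.6 24.2] turn deg to yaw -.274 [-0.   0.  -0.2]
```

View pics/p2.png

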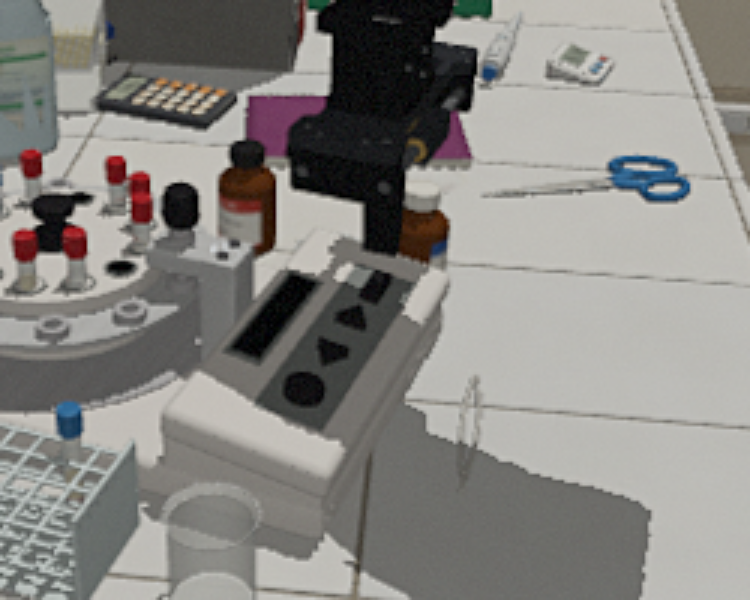

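The stop key at (305,388) is up again, and the fingers stand above the release key at (375,287).

>>> {"name": "jog_arm", "arguments": {
  "motion": [
    [0, 0, 0, 0, 0, 14, 0],
    [0, 0, 0, 0, 0, 9, 0],
    [0, 0, 0, 0, 0, 3, 0],
    [0, 0, 0, 0, 0, 3, 0],
    [0, 0, 0, 0, 0, 0, 0]
  ]
}}

```text
t: 7.4
eef_pos: [515.8, -29.0, 146.1]
tcp_rot: [-3.141, -0.001, -0.278]
ft_force: [-1.9, 3.7, 13.3]
opening: 0.001
grip_force: 6.7
```

>>> {"name": "jog_arm", "arguments": {
  "motion": [
    [0, 0, 0, 0, 0, 1, 0],
    [0, 0, 0, 0, 0, 0, 0],
    [0, 0, 0, 0, 0, -20, 0],
    [0, 0, 0, 0, 0, -40, 0],
    [0, 0, 0, 0, 0, -48, 50],
    [0, 0, 0, 37, -22, 0, 50],
    [0, 0, 0, 37, -22, 0, 50],
    [0, 0, 0, 38, -21, 0, 50],
    [0, 0, 0, 0, 0, 0, 50],
    [0, 0, 0, 0, 0, 0, 50]
  ]
}}

```text
t: 8.65
eef_pos: [640.4, 2.5, 251.6]
tcp_rot: [3.141, 0.001, -0.278]
ft_force: [-0.5, -0.7, -0.1]
opening: 0.519
grip_force: 0.0
```

```bash
python3 -c "
from h import *
rel([641.5,3,197])
d=shot('side')
for p in ([641.5,3,151.],[641.5,3,138],env.state()['eef_pos']-[0,0,78]):
  c=d['world_to_cam']@np.r_[p,1];q=d['camera_matrix']@(np.array([c[0],-c[1],-c[2]])/-c[2]);print((q[0]-200)*4,(q[1]-150)*4)
cv2.imwrite('pics/p3.png',cv2.resize(d['color'][150:300,200:400,::-1],None,fx=4,fy=4))"
```

```text
eef [640.4   2.5 251.6] rot [ 3.141e+00  1.000e-03 -2.780e-01] q [-0.1   0.55  1.56 -0.    1.03  1.75] F [-0.5 -0.7 -0.1] t 8.65 op 0.5190552160761291
tool shift [ 1.  -0.8 54.6] turn deg to yaw -.274 [ 0.   0.1 -0.2]
331.38108212458724 250.4285286413525
331.9495511688933 274.0885792984652
333.1744668242161 207.38552925773502
```

View pics/p3.png

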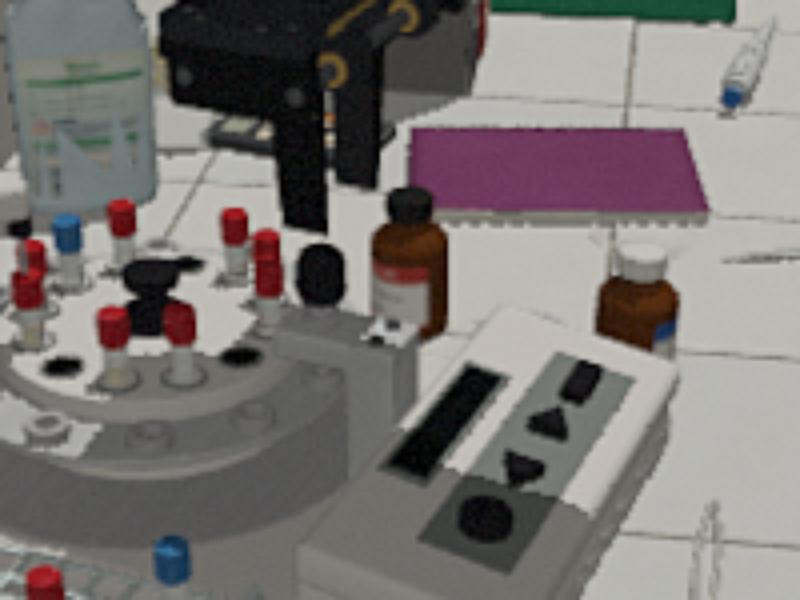

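The side view shows the knob at (321,274), where I predicted (332,274). The fingers appear where expected, so the knob is a few mm further in x. I'll quantify that.

```bash
python3 -c "
from h import *
d=shot('side')
g=cv2.cvtColor(d['color'],cv2.COLOR_RGB2GRAY)[205:232,270:292]
n,l,s,c=cv2.connectedComponentsWithStats((g<50).astype(np.uint8));print(s,c)
for i in range(1,n):
  if s[i,4]>40: u,v=c[i]+[270,205];print(u,v,world(d,u,v,Z=138))
  
"
```

```text
[[  0   0  22  27 414]
 [  1   0  11   3  24]
 [  4   6  12  16 156]] [[10.9589372  13.56763285]
 [ 6.95833333  0.70833333]
 [ 9.82692308 13.38461538]]
279.8269230769231 218.3846153846154 [647.70568207   3.35715198 138.        ]
```

>>> {"name": "jog_arm", "arguments": {
  "motion": [
    [0, 0, 0, 4.6, -2, 0, 50],
    [0, 0, 0, 0, 0, 20, 50],
    [0, 0, 0, 0, 0, 20, 50],
    [0, 0, 0, 0, 0, 14, 50],
    [0, 0, 0, 0, 0, 0, 50],
    [0, 0, 0, 0, 0, 0, 50]
  ]
}}

```text
t: 9.5
eef_pos: [646.3, 3.1, 198.9]
tcp_rot: [-3.141, -0.001, -0.278]
ft_force: [0.9, -0.4, -0.3]
opening: 0.523
grip_force: 0.0
```

```bash
python3 -c "
from h import *
rel([645.5,3.2,197])
d=shot('side')
cv2.imwrite('pics/p4.png',cv2.resize(d['color'][150:300,200:400,::-1],None,fx=4,fy=4))"
```

```text
eef [646.3   3.1 198.9] rot [-3.141e+00 -1.000e-03 -2.780e-01] q [-0.1   0.62  1.6  -0.    0.92  1.75] F [ 0.9 -0.4 -0.3] t 9.5 op 0.5228133911751336
tool shift [-0.8  0.2  1.9] turn deg to yaw -.274 [-0.  -0.1 -0.2]
```

View pics/p4.png

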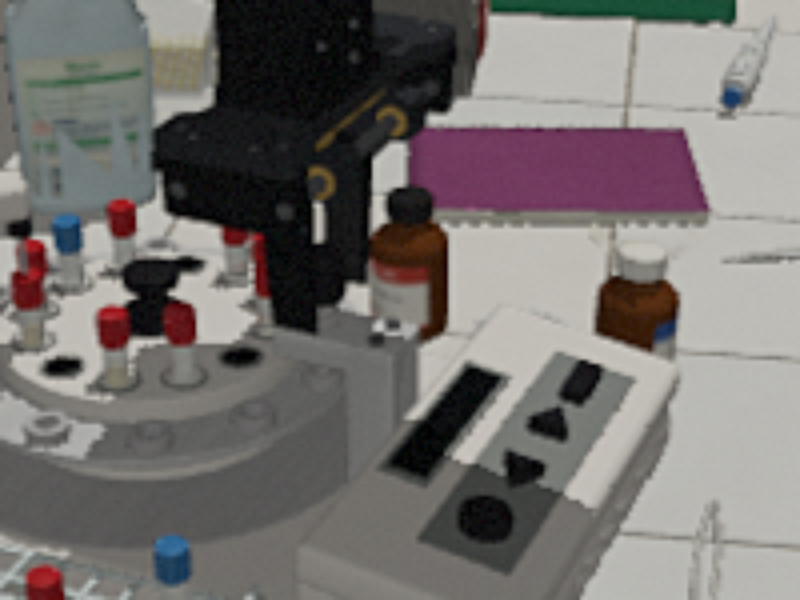

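The knob stands between the two fingers at about (325,280), and the keys are up. Closing the fingers.

>>> {"name": "jog_arm", "arguments": {
  "motion": [
    [0, 0, 0, 0, 0, 1, 0],
    [0, 0, 0, 0, 0, 0, 0],
    [0, 0, 0, 0, 0, 0, 0],
    [0, 0, 0, 0, 0, 0, 0],
    [0, 0, 0, 0, 0, 0, 0]
  ]
}}

```text
t: 10.18
eef_pos: [646.2, 3.5, 197.4]
tcp_rot: [-3.141, -0.0, -0.278]
ft_force: [-0.0, 4.7, 2.0]
opening: 0.258
grip_force: 30.0
```

>>> {"name": "jog_arm", "arguments": {
  "motion": [
    [0, 0, 0, 0, -0.5, -3, 0],
    [0, 0, 0, 0, 0, -4, 0],
    [0, 0, 0, 0, 0, -4, 0],
    [0, 0, 0, 0, 0, -3, 0],
    [0, 0, 0, 0, 0, 0, 0],
    [0, 0, 0, 0, 0, 0, 0]
  ]
}}

```text
t: 10.92
eef_pos: [646.1, 3.6, 211.0]
tcp_rot: [3.141, 0.0, -0.278]
ft_force: [2.4, 2.7, -10.7]
opening: 0.26
grip_force: 30.0
```

Up 13.6 mm with about 10 N. I'll pull on until the stop is felt.

>>> {"name": "jog_arm", "arguments": {
  "motion": [
    [0, 0, 0, 0, 0, -1, 0],
    [0, 0, 0, 0, 0, 0, 0],
    [0, 0, 0, 0, 0, 0, 0]
  ]
}}

```text
t: 11.3
eef_pos: [646.1, 3.7, 211.6]
tcp_rot: [3.141, 0.001, -0.278]
ft_force: [5.7, 2.6, -14.6]
opening: 0.26
grip_force: 30.0
```

>>> {"name": "jog_arm", "arguments": {
  "motion": [
    [0, 0, 0, 0, 0, -0.7, 0],
    [0, 0, 0, 0, 0, 0, 0],
    [0, 0, 0, 0, 0, 0, 0],
    [0, 0, 0, 0, 0, 0, 0]
  ]
}}

```text
t: 11.8
eef_pos: [646.1, 3.7, 211.6]
tcp_rot: [3.141, 0.001, -0.278]
ft_force: [6.6, 1.7, -20.3]
opening: 0.258
grip_force: 30.0
```

```bash
python3 -c "
from h import *
rel([645.5,3.2,211])
d=shot('side')
cv2.imwrite('pics/p5.png',cv2.resize(d['color'][190:260,240:340,::-1],None,fx=8,fy=8))"
```

```text
eef [646.1   3.7 211.6] rot [ 3.141e+00  1.000e-03 -2.780e-01] q [-0.1   0.6   1.59 -0.    0.95  1.75] F [  6.6   1.7 -20.3] t 11.8 op 0.2578846743041365
tool shift [-0.4  0.6  0.6] turn deg to yaw -.274 [ 0.   0.1 -0.2]
```

View pics/p5.png

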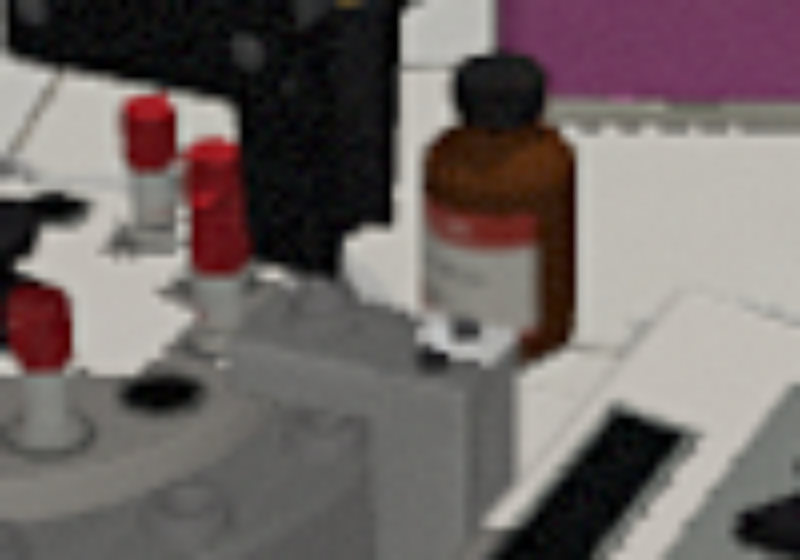

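The fingers hold the raised knob near (320,220), with the bracket clear below them. The last pull raised the force to 20 N with no movement, 14.2 mm up, so it is against the stop. Tubes and bottles stand where they were, so I'm handing in.

```bash
python3 -c "
from cell import env
print(env.job_done())"
```

```text
the job is handed in; nothing more can be done
None
```

The stop key and then the brake release key were pressed fully down and let up, and the index plunger is held about 14 mm up against its stop in the fingers; the job is handed in, but no verdict came back.

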